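Find the 12 mm spacer by pinch and seat it against the fixture stop

ROBOT

A 6-joint arm with a two-finger parallel gripper is mounted at the origin on the work surface. World frame = base frame: x ahead of the robot, y to its left, z up, the work surface at z = 0. Lengths are in m, angles in rad, forces in N, time in s.
With the tool pointing down it reaches from about 0.35 to 0.725 m from the base axis. Payload 6 kg.
Tool frame: the origin (TCP) lies at the centre of the arm's flange, where the gripper is bolted on; the fingertips stand 173 mm ahead of it and the grasp point (between the pads) lies 155 mm ahead of it (ctrl.tcp_to_grasp is the distance from the TCP to the grasp point, in m); z points along the fingers, y is the line along which they close (so a half turn about z gives the same grasp; the last joint's range is limited). The gripper opens to 85 mm and grips with 20 to 120 N. Pads are 22 mm wide; open, the fingers measure 114 mm over their backs; the gripper's body (76 mm by 85 mm) begins 54 mm behind the grasp point. The pads swing forward as they close: fully open they stand 13 mm farther back than shut.
Start: joints at [1.531, 0.04, 0.085, 0, -1.615, -0.334], TCP at [0.219, 0.559, 0.405] pointing down, gripper open.
Joint ranges: [-2.56, 2.56], [-1.29, 2.01], [-1.08, 1.49], [-3.29, 1.98], [-2.81, -0.18], [-2.99, 2.99]. Speed limits (rad/s): [2.57, 2.57, 3.01, 3.14, 3.14, 3.14].

INTERFACE

Orientations are given as a unit quaternion [w, x, y, z].
In Python, from workcell import status, eyes, job, ctrl gives the robot as it stands.
- The arm moves only by the shell command python3 -m jog 'ROWS' [FORCE]. ROWS is a JSON object of lists of equal length, an entry for each row: "rot": the turn, a rotation vector about the world's x, y, z in rad, a list of three; "xyz": the shift along the world's x, y, z in units of 30 mm (1.0 is 30 mm), a list of three; "jaw": the finger opening in mm, from 0 to 85.4. In form: {"rot": [[rx, ry, rz], ...], "xyz": [[dx, dy, dz], ...], "jaw": [jaw, ...]}. A call has 1 to 8 rows; each row shifts and turns the commanded pose from where the row before left it; what a row does not reach is not made up. A row lasts 1/10 s, in which the tool goes at most 50 mm and 8.59 degrees, less where a joint would pass 70% of its speed; a pose out of reach is approached as far as the arm can. A call is refused whole if a number of a shift passes 1 or a number of a turn 0.15, either way. A call with a gripper value outside its range is refused whole. The fingers move at their own pace and stop on an object; FORCE is the grip in N (left out, the last holds). Time passes only in rows, so rows that do not move let the fingers close. It gives the time, the measured TCP pose, the force, the opening and the grip force at its end, in the units of the state.
- status.sense(): the state, without advancing time (a new reading comes with each control period).
- eyes.grab_frame(name): name is "side" or "top" or "wrist"; returns a dict with "img" (480x640x3 uint8, red, green, blue), "camera_matrix" (3x3 intrinsics, pixels), "world_to_cam" (4x4, takes a point from world to camera coordinates). Camera axes: x right, y down, z forward; pixel columns grow to the right and rows downward; lengths in m; the calibration is good to about 2 mm. A picture is of the moment at which its call begins. There is no depth.
- job.close_job(): hands the job in; it is judged then, once.
The state is a dict: "time_s": time; "q": joint angles; "joint_velocities": joint speeds; "joint_torque": joint torques, N m; "tcp_pos": TCP position; "tcp_rot": TCP orientation; "force": force on the tool from outside, world axes, zero at the start; "ft_torque": the same for the moment, N m; "grip_width": finger opening in m; "gripper_force": force on a finger pad.
Only numpy, scipy, OpenCV 4.12 (cv2) and the standard library are available. Lean on these libraries where they do the work, as an engineer would, in place of code of your own. Each camera call takes 0.05 s, during which the arm holds its last target. There are 200 camera calls.

TASK

The three spacers in the tray look alike but are 9.5, 12 and 14.5 mm thick: find the 12 mm one by pinching them and reading the finger opening. Lower it into the slot of the aluminium nest, foot towards the stop, until it stands on the slot floor, then slide it under the keeper, press it lightly home against the stop for a moment, and let go. Be gentle: do not shift the stop or force anything in the nest; leave the other two spacers standing in the tray, and the jar, screwdriver and carton where they are.

Things in the scene. Friction and masses are not known exactly. Their poses are not given: they have to be found in the camera images.
- tray: Open steel tray, 110 mm (x) by 240 mm (y), walls 16 mm high, floor 4 mm thick, with two dividers into three compartments side by side along its y, centres at y = -78, 0 and +78 mm. One spacer stands in each, its length roughly along the tray's x. Origin: centre of the underside.
- spacer_p: White plastic spacer standing in the tray: 9.5, 12 or 14.5 mm thick, which is not told; else all alike. Upright plate 50 mm long (x -25 to +25), 85 mm high, thickness along y; at its bottom a foot, 14 mm high and as thick as the plate, sticks out 20 mm in +x to the toe at x = +45. Origin: centre of the underside of the 50 mm plate; z up. About 90 g.
- spacer_q: White plastic spacer standing in the tray: 9.5, 12 or 14.5 mm thick, which is not told; else all alike. Upright plate 50 mm long (x -25 to +25), 85 mm high, thickness along y; at its bottom a foot, 14 mm high and as thick as the plate, sticks out 20 mm in +x to the toe at x = +45. Origin: centre of the underside of the 50 mm plate; z up. About 90 g.
- spacer_r: White plastic spacer standing in the tray: 9.5, 12 or 14.5 mm thick, which is not told; else all alike. Upright plate 50 mm long (x -25 to +25), 85 mm high, thickness along y; at its bottom a foot, 14 mm high and as thick as the plate, sticks out 20 mm in +x to the toe at x = +45. Origin: centre of the underside of the 50 mm plate; z up. About 90 g.
- nest: Aluminium fixture fixed to the bench. Origin: slot's centre line, underside of base plate; z up. Base 200 mm (x -90 to +110) by 100 mm, 12 mm thick; its top is the slot floor (z = 12). Slot along x, 13.2 mm wide, between cheeks from x = -65 to +60, up to z = 36; from x = -65 to +34 they carry lips flared 30 degrees up to z = 44, mouth about 21 mm wide.
- slot (a point): Slot floor point where the spacer's origin goes when lowered from above: nest x = -28, y = 0, z = 12 mm; axes as the nest. The spacer's +x (toe) must point along the nest's +x. From there it slides in +x.
- keeper (a point): Centre of the underside of the keeper: a steel bridge across the slot, from nest x = +36 to +50 mm, underside 17 mm above the slot floor (only the foot passes under), top 33 mm above the slot floor. Axes as the nest.
- stop: Steel stop in the slot under and beyond the keeper, on a slide along the nest's x, with a dark thumbscrew on top beyond the keeper. Origin: on its contact face (facing the nest's -x), at the slot floor; same axes as the nest. Its face stands anywhere from x = +44 to +52 mm of the nest. It is held by friction only and gives way at about 16 N.
- jar: Clear jar, 56 mm across, 75 mm high; bystander. Origin: centre of the underside.
- screwdriver: Screwdriver lying on the bench; bystander.
- carton: Cardboard box 70 x 50 x 45 mm; bystander. Origin: centre of the underside.
There are look-alikes about, which are no part of the job. What is shaped like the spacer_p but orange is not meant. Of the things that look like the nest, take the one that is nearest to the robot's base at the start.

How it is judged:
On the way, in this order (a step that is already met when the one before it is completed fails the run):
1. the 12 mm spacer stands on the slot floor, in line with the slot (z of spacer_q in the frame of nest between 0.0095 and 0.0145 m and y of spacer_q in the frame of nest between -0.003 and 0.003 m and angle between spacer_q's own z axis and vertical below 0.08 rad and angle between the x axis of spacer_q and the x axis of nest, either way round below 0.06 rad), for 0.1 s.
2. standing in the slot, it is pressed against the stop with more than 2 N for 0.2 s (all of step 1 and contact force between spacer_q and stop above 2 N), for 0.2 s.
At the end, for the whole second after the job is handed in: The 12 mm spacer stands released, at rest, upright and in line (about 4 degrees) on the slot floor (height within 2.5 mm, 3 mm of the centre line), its toe within 2 mm of the stop; the other two stand upright in the tray within 30 mm of where they were (all of step 1 and x of spacer_q in the frame of stop above -0.047 m and linear speed of spacer_q below 0.01 m/s and distance of each of spacer_p, spacer_r from where it was at the start of the episode below 0.03 m and angle between each of spacer_p, spacer_r's own z axis and vertical below 0.1 rad); the robot touches nothing.
It fails at once if the stop is shifted by more than 2 mm (distance of stop from where it was at the start of the episode above 0.002 m).
It fails at once if anything presses on the nest or its stop with more than 60 N (contact force between nest and anything else above 60 N).
It fails at once if jar, screwdriver or carton moved by more than 20 mm (distance of any of jar, screwdriver, carton from where it was at the start of the episode above 0.02 m).
It also fails if it takes over 67 s, if anything falls off the work surface, if the arm or the gripper's body presses on something with over 40 N, if the wrist force passes 120 N, or if a joint passes its speed limit or range.

## Working session

There is one attempt and no reset: what is moved stays moved. The work goes in short steps, Python scripts to look and compute and a shell command to move; the robot and the scene stay as the last step left them, time stands still between calls to the robot, and variables do not carry over. Pictures are saved under pics/ and viewed, at most 10 in all, crops included, and the job is handed in when it is done.

```bash
mkdir -p pics; ls; python3 - <<'E'
from workcell import status,eyes
import cv2,numpy as np
s=status.sense();print({k:np.round(v,4).tolist() for k,v in s.items()})
for n in ("top","side"):
    f=eyes.grab_frame(n);cv2.imwrite(f"pics/{n}0.png",f["img"][:,:,::-1])
    np.savez(f"{n}0.npz",**f)
    print(n,f["camera_matrix"].round(1).tolist(),f["world_to_cam"].round(4).tolist())
E
```

```text
pics
{'time_s': 0.0, 'q': [1.5307, 0.0408, 0.0838, -0.0005, -1.6155, -0.3337], 'joint_velocities': [0.0002, 0.0013, 0.0016, 0.0004, 0.0006, -0.0021], 'joint_torque': [-0.0002, -36.8214, 34.7408, 6.9319, -0.0056, -0.0], 'tcp_pos': [0.219, 0.5586, 0.4037], 'tcp_rot': [0.0009, 0.9826, -0.1858, -0.0001], 'force': [-0.2992, -0.4029, -0.6567], 'ft_torque': [0.0003, 0.0116, -0.0197], 'gripper_force': 0.0, 'grip_width': 0.0854}
top [[451.6, 0.0, 320.0], [0.0, 451.6, 245.7], [0.0, 0.0, 1.0]] [[-0.0153, -0.9999, -0.0052, 0.0883], [-0.9941, 0.0158, -0.1071, 0.5264], [0.1072, 0.0035, -0.9942, 1.0481], [0.0, 0.0, 0.0, 1.0]]
side [[494.5, 0.0, 316.3], [0.0, 494.5, 235.0], [0.0, 0.0, 1.0]] [[0.8382, -0.5453, -0.0104, -0.4191], [-0.2762, -0.4078, -0.8703, 0.2343], [0.4703, 0.7324, -0.4924, 0.7903], [0.0, 0.0, 0.0, 1.0]]
```

View pics/top0.png

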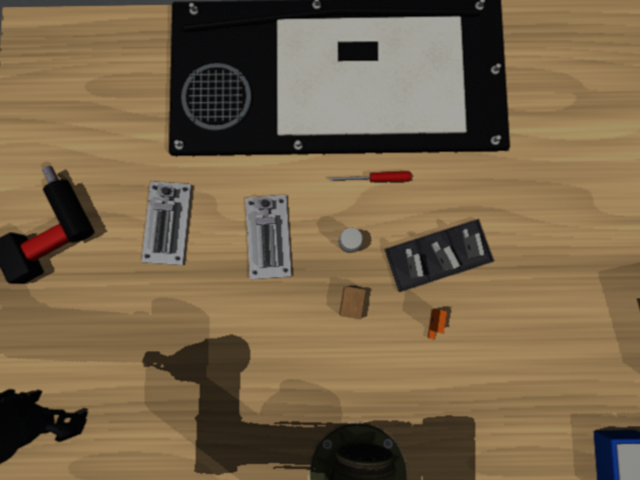

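View pics/side0.png

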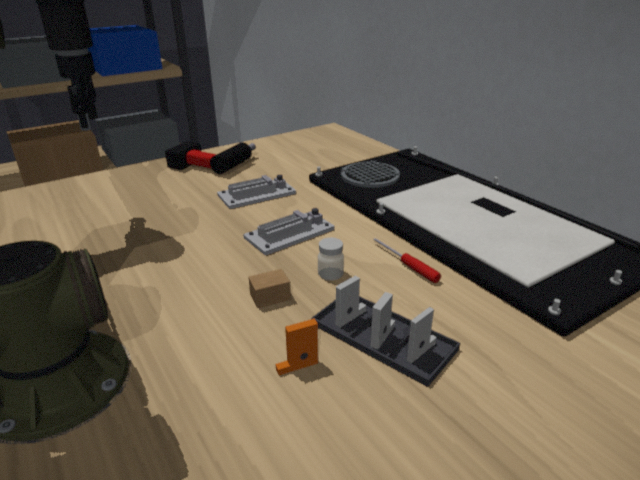

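The top view shows two nests, at (167,223) and (268,236). The one at (268,236) is nearest the base at about (358,460), so it is the one meant. The tray is at (440,255) with white spacers at (415,262), (444,256) and (472,243). The orange look-alike is at (438,322), the jar at (350,240), the carton at (353,302) and the screwdriver at (370,177). The next step is an enlarged crop to confirm this.

```bash
cat > h.py <<'E'
import numpy as np,cv2
from workcell import status,eyes,ctrl
def ray(f,u,v):
    K,T=f["camera_matrix"],f["world_to_cam"];R=T[:3,:3]
    return -R.T@T[:3,3], R.T@np.linalg.solve(K,[u,v,1.])
def onplane(f,u,v,z):
    o,d=ray(f,u,v);return o+d*(z-o[2])/d[2]
def proj(f,p):
    q=f["world_to_cam"]@np.append(p,1);w=f["camera_matrix"]@q[:3];return w[:2]/w[2]
def two(f1,p1,f2,p2):
    o1,d1=ray(f1,*p1);o2,d2=ray(f2,*p2);d1=d1/np.linalg.norm(d1);d2=d2/np.linalg.norm(d2)
    a=np.linalg.lstsq(np.c_[d1,-d2],o2-o1,rcond=None)[0]
    A,B=o1+a[0]*d1,o2+a[1]*d2;return (A+B)/2,np.linalg.norm(A-B)
E
python3 - <<'E'
from h import *
t=dict(np.load("top0.npz"));s=dict(np.load("side0.npz"))
for n,p in dict(nestA=(268,236),nestB=(167,223),tray=(440,255),p1=(415,262),p2=(444,256),p3=(472,243)).items(): print(n,onplane(t,*p,0.03).round(3))
a=cv2.resize(t["img"][185:300,235:500],None,fx=3,fy=3,interpolation=cv2.INTER_CUBIC)[:300+45]
b=cv2.resize(s["img"][200:385,235:465],None,fx=2,fy=2,interpolation=cv2.INTER_CUBIC)
a=a[:, :795]; c=np.zeros((600,795,3),np.uint8); c[:300]=cv2.resize(a,(691,300)).__class__ and 0
a=cv2.resize(a,(691,300)); b=cv2.resize(b,(373,300))
c[:300,:691]=a; c[300:,:373]=b
cv2.imwrite("pics/crop0.png",c[:,:,::-1])
E
```

```text
nestA [0.553 0.204 0.03 ]
nestB [0.588 0.446 0.03 ]
tray [ 0.501 -0.204  0.03 ]
p1 [ 0.485 -0.144  0.03 ]
p2 [ 0.498 -0.214  0.03 ]
p3 [ 0.528 -0.281  0.03 ]
```

View pics/crop0.png

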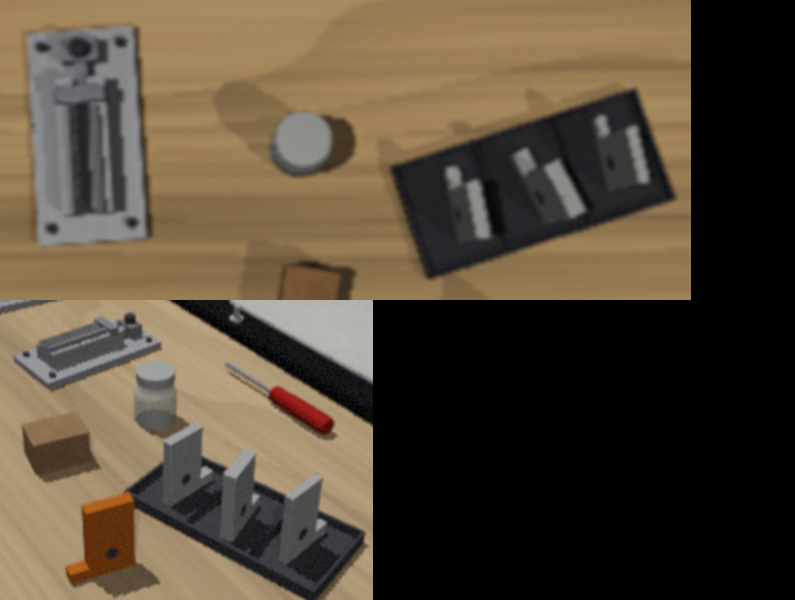

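Confirmed: nest A is the nearer one. Its keeper and thumbscrew are at its far end, so nest +x is roughly world +x. The three white spacers stand in the tray with their feet pointing roughly to world +x. I'm moving over the nest for a wrist view.

```bash
python3 -m jog '{"rot":[[0,0,0.1],[0,0,0.1],[0,0,0.1],[0,0,0.1],[0,0,0],[0,0,0],[0,0,0],[0,0,0]],"xyz":[[0.7,-1,0],[0.7,-1,0],[0.7,-1,0],[0.7,-1,0],[0.7,-1,0],[0.7,-1,0],[0.7,-1,0],[0.7,-1,0]],"jaw":[85,85,85,85,85,85,85,85]}'; python3 -m jog '{"rot":[[0,0,0],[0,0,0],[0,0,0],[0,0,0],[0,0,0],[0,0,0]],"xyz":[[0.5,-1,0],[0.5,-1,0],[0.5,-1,0],[0.3,-0.8,0],[0,0,0],[0,0,0]],"jaw":[85,85,85,85,85,85]}'
python3 - <<'E'
from h import *
f=eyes.grab_frame("wrist");np.savez("w1.npz",**f);cv2.imwrite("pics/w1.png",f["img"][:,:,::-1])
print(f["camera_matrix"].round(1).tolist(),f["world_to_cam"].round(3).tolist(),-f["world_to_cam"][:3,:3].T@f["world_to_cam"][:3,3],status.sense()["tcp_pos"],status.sense()["tcp_rot"])
E
```

```text
time_s: 0.9
tcp_pos: [0.3876, 0.3172, 0.4044]
tcp_rot: [0.0, 1.0, 0.013, -0.0]
force: [0.3, 0.5, 1.4]
grip_width: 0.0847
gripper_force: 0.0
time_s: 1.5
tcp_pos: [0.4412, 0.2042, 0.4044]
tcp_rot: [0.0, 1.0, 0.012, -0.0]
force: [0.3, 0.2, 0.2]
grip_width: 0.0848
gripper_force: 0.0
[[343.0, 0.0, 319.2], [0.0, 343.0, 244.8], [0.0, 0.0, 1.0]] [[0.025, -1.0, 0.0, 0.194], [-0.96, -0.024, 0.281, 0.392], [-0.28, -0.007, -0.96, 0.505], [0.0, 0.0, 0.0, 1.0]] [0.51290201 0.20686706 0.3743614 ] [0.44098424 0.2047474  0.40434074] [ 5.95148461e-05  9.99915976e-01  1.29606082e-02 -2.44962734e-04]
```

View pics/w1.png

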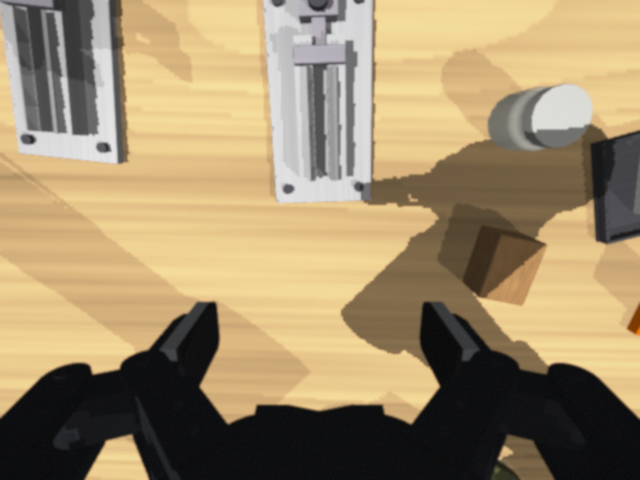

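The wrist view shows nest A at around (320,100): keeper at (320,52), slot running from (310,65) to (320,180), front base corners at (277,202) and (370,199). I'm moving forward and down for a sharper look.

```bash
python3 -m jog '{"rot":[[0,0,0],[0,0,0],[0,0,0],[0,0,0],[0,0,0]],"xyz":[[1,0,-0.7],[1,0,-0.7],[0.7,0,-0.6],[0,0,0],[0,0,0]],"jaw":[85,85,85,85,85]}'
python3 - <<'E'
from h import *
f=eyes.grab_frame("wrist");np.savez("w2.npz",**f)
print(status.sense()["tcp_pos"],-f["world_to_cam"][:3,:3].T@f["world_to_cam"][:3,3])
c=[proj(f,(x,y,0.0)) for x in(.43,.67) for y in(.14,.27)];c=np.array(c)
print(c.round())
im=f["img"];u0=max(0,int(c[:,0].min()));u1=int(c[:,0].max());v0=max(0,int(c[:,1].min()));v1=min(480,int(c[:,1].max()))
k=min(800/(u1-u0),600/(v1-v0));print(u0,v0,k)
cv2.imwrite("pics/w2c.png",cv2.resize(im[v0:v1,u0:u1],None,fx=k,fy=k,interpolation=cv2.INTER_CUBIC)[:600,:800,::-1])
E
```

```text
time_s: 2.05
tcp_pos: [0.522, 0.2053, 0.3439]
tcp_rot: [0.001, 1.0, 0.013, -0.001]
force: [-0.4, -0.1, 1.3]
grip_width: 0.0849
gripper_force: 0.0
[0.5217516  0.20529427 0.34516464] [0.5936719  0.20805482 0.31385196]
[[381. 314.]
 [253. 311.]
 [404.  49.]
 [245.  44.]]
244 44 2.2222222222222223
```

View pics/w2c.png

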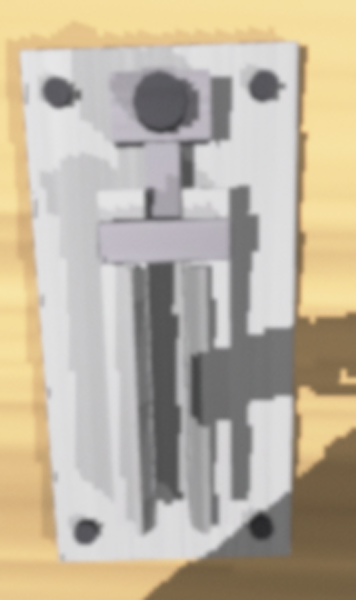

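The crop shows the base corners at (22,52), (298,42), (290,556) and (60,560). The keeper bar is at y of about 242, the stop and thumbscrew are above it at (160,100), and the slot is the dark strip around x=160. I'm fitting the base outline now, with heights from the two wrist views.

```bash
python3 - <<'E'
from h import *
def comp(f,guess):
    hsv=cv2.cvtColor(f["img"],cv2.COLOR_RGB2HSV)
    m=((hsv[...,1]<60)).astype(np.uint8)*255
    m=cv2.morphologyEx(m,cv2.MORPH_CLOSE,np.ones((5,5)))
    n,l,st,c=cv2.connectedComponentsWithStats(m)
    i=l[guess[1],guess[0]];return (l==i).astype(np.uint8),st[i]
w1=dict(np.load("w1.npz"));w2=dict(np.load("w2.npz"))
m,st=comp(w2,(268,150));print(st)
ct=max(cv2.findContours(m,0,cv2.CHAIN_APPROX_NONE)[0],key=cv2.contourArea)[:,0].astype(float)
P=np.array([onplane(w2,*p,0.012)[:2] for p in ct]).astype(np.float32)*1000
(cx,cy),(w,h),a=cv2.minAreaRect(P);print("rect mm",cx,cy,w,h,a)
# manual corners
cr=[(22,52),(298,42),(290,556),(60,560)];px=[(244+u/2.2222,44+v/2.2222) for u,v in cr]
C=np.array([onplane(w2,*p,0.012)[:2] for p in px])*1000;print(C.round(1),C.mean(0).round(1))
print("sides",[np.linalg.norm(C[i]-C[(i+1)%4]).round(1) for i in range(4)])
d=(C[0]+C[1]-C[2]-C[3]);print("yaw",np.arctan2(d[1],d[0]))
# heights: front corners in w1
for a,b in (((277,202),px[3]),((370,199),px[2]),((288,188),(244+87/2.2222,44+530/2.2222)),((360,187),(244+261/2.2222,44+526/2.2222))):
    X,e=two(w1,a,w2,b);print("tri",(X*1000).round(1),e*1000)
# slot edges rows
g=cv2.cvtColor(w2["img"],cv2.COLOR_RGB2GRAY)
for v in (180,200,230,250,260): print(v,g[v,280:350].tolist())
E
```

```text
[  253    62   126   235 26863]
rect mm 554.8377075195312 206.51150512695312 200.47605895996094 101.17383575439453 3.2501888275146484
[[650.9 261. ]
 [656.9 162.4]
 [457.3 150.8]
 [452.8 249.9]] [554.5 206. ]
sides [np.float64(98.8), np.float64(199.9), np.float64(99.2), np.float64(198.4)]
yaw 0.05705330257642729
tri [453.5 249.8  13.4] 0.12289587758547107
tri [459.8 152.1  17.5] 0.4782527448156157
tri [468.9 237.9  16.2] 0.14798892506952732
tri [471.4 163.7  13.2] 1.3640821318316145
180 [200, 200, 199, 196, 197, 196, 197, 197, 198, 203, 214, 224, 226, 226, 225, 219, 208, 203, 202, 202, 203, 203, 195, 172, 134, 108, 102, 102, 110, 127, 128, 105, 87, 84, 83, 83, 84, 84, 84, 85, 90, 114, 151, 179, 189, 189, 179, 165, 160, 159, 158, 159, 162, 169, 175, 174, 164, 143, 121, 117, 134, 173, 209, 221, 221, 217, 199, 164, 130, 117]
200 [201, 200, 199, 199, 197, 196, 197, 196, 195, 197, 201, 211, 220, 223, 222, 216, 205, 201, 199, 200, 201, 202, 200, 191, 166, 130, 112, 112, 114, 120, 127, 120, 98, 84, 82, 84, 84, 84, 84, 83, 83, 87, 105, 143, 176, 187, 180, 170, 167, 162, 157, 157, 159, 163, 1
[... 410 characters left out ...]
3, 113]
250 [197, 196, 197, 197, 197, 195, 194, 192, 192, 192, 192, 192, 196, 201, 210, 216, 215, 206, 196, 191, 191, 191, 191, 194, 196, 192, 169, 135, 114, 112, 112, 117, 120, 115, 94, 82, 81, 82, 83, 82, 82, 82, 84, 101, 138, 172, 182, 175, 164, 160, 159, 155, 154, 156, 162, 169, 171, 164, 144, 123, 129, 166, 199, 212, 214, 213, 205, 180, 140, 115]
260 [218, 213, 209, 206, 202, 198, 195, 192, 191, 190, 192, 191, 193, 196, 202, 212, 215, 215, 214, 211, 203, 194, 189, 192, 194, 193, 177, 151, 123, 114, 112, 119, 129, 127, 106, 89, 87, 86, 85, 84, 82, 82, 84, 102, 138, 170, 184, 181, 168, 158, 157, 156, 155, 156, 161, 167, 170, 164, 146, 137, 165, 198, 211, 214, 214, 212, 205, 183, 147, 120]
```

```bash
python3 - <<'E'
from h import *
w2=dict(np.load("w2.npz"))
yaw=0.057;o=np.array([.5447,.2057]);c,s=np.cos(yaw),np.sin(yaw)
def P(x,y,z): return proj(w2,(o[0]+c*x/1e3-s*y/1e3,o[1]+s*x/1e3+c*y/1e3,z/1e3)).round(1)
for x in (-55,0,25):
  for y,z in ((10.5,44),(6.6,36),(6.6,12),(-6.6,12),(-6.6,36),(-10.5,44)): print(x,y,z,P(x,y,z))
print("keeper near edge",P(36,0,45),"far",P(50,0,45), "slot end",P(-65,0,36))
E
```

```text
-55 10.5 44 [309.3 273.5]
-55 6.6 36 [314.1 270.1]
-55 6.6 12 [314.4 261. ]
-55 -6.6 12 [328.6 260.6]
-55 -6.6 36 [329.3 269.6]
-55 -10.5 44 [334.3 272.8]
0 10.5 44 [306.7 208.8]
0 6.6 36 [311.8 206.9]
0 6.6 12 [312.3 202.2]
0 -6.6 12 [327.2 201.7]
0 -6.6 36 [327.9 206.4]
0 -10.5 44 [333.1 208.1]
25 10.5 44 [305.4 176.9]
25 6.6 36 [310.6 175.9]
25 6.6 12 [311.2 173.4]
25 -6.6 12 [326.5 172.9]
25 -6.6 36 [327.2 175.4]
25 -10.5 44 [332.5 176.1]
keeper near edge [318.5 162. ] far [317.9 142.9] slot end [322.  280.6]
```

Nest pose: origin (0.545, 0.206), yaw 0.057, so the slot point is (0.517, 0.204). The keeper and stop-bar centres agree with that. Next is the tray, from two wrist positions.

```bash
python3 -m jog '{"rot":[[0,0,0.1],[0,0,0.1],[0,0,0],[0,0,0],[0,0,0],[0,0,0],[0,0,0],[0,0,0]],"xyz":[[-0.1,-1,0],[-0.1,-1,0],[-0.1,-1,0],[-0.1,-1,0],[-0.1,-1,0],[-0.1,-1,0],[-0.1,-1,0],[0,-1,0]],"jaw":[85,85,85,85,85,85,85,85]}' >/dev/null;  python3 -m jog '{"rot":[[0,0,0],[0,0,0],[0,0,0],[0,0,0],[0,0,0],[0,0,0],[0,0,0]],"xyz":[[0,-1,0.5],[0,-1,0.5],[0,-1,0],[0,-1,0],[0,0,0],[0,0,0],[0,0,0]],"jaw":[85,85,85,85,85,85,85]}'
python3 - <<'E'
from h import *
f=eyes.grab_frame("wrist");np.savez("w3.npz",**f)
E
python3 -m jog '{"rot":[[0,0,0],[0,0,0],[0,0,0],[0,0,0],[0,0,0],[0,0,0]],"xyz":[[0,-1,0],[0,-1,0],[0,-1,0],[0,-0.5,0],[0,0,0],[0,0,0]],"jaw":[85,85,85,85,85,85]}'
python3 - <<'E'
from h import *
f=eyes.grab_frame("wrist");np.savez("w4.npz",**f);g=dict(np.load("w3.npz"))
cv2.imwrite("pics/w34.png",np.hstack([cv2.resize(x["img"],(400,300)) for x in (g,f)])[:,:,::-1])
cv2.imwrite("pics/w4.png",f["img"][:,:,::-1])
E
```

```text
time_s: 3.6
tcp_pos: [0.5009, -0.1545, 0.3755]
tcp_rot: [0.0, 0.994, 0.113, 0.001]
force: [1.1, -0.5, -0.5]
grip_width: 0.085
gripper_force: 0.0
time_s: 4.25
tcp_pos: [0.5012, -0.2598, 0.3746]
tcp_rot: [-0.0, 0.994, 0.113, 0.0]
force: [-0.2, -0.1, -0.5]
grip_width: 0.0847
gripper_force: 0.0
```

View pics/w4.png

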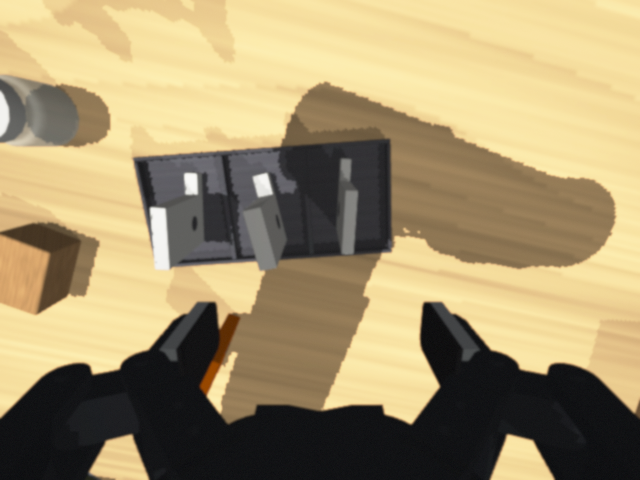

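The w4 view shows the tray at (135..390, 140..265), with spacers at about (165,235), (262,235) and (347,220). I need one enlarged crop of both views to get the top-face corners.

```bash
python3 - <<'E'
from h import *
g=dict(np.load("w3.npz"));f=dict(np.load("w4.npz"))
for x in (g,f): print([proj(x,(.5+.0,-.2,.09)).round(0) for _ in (0,)])
du=int(round((proj(g,(.5,-.2,.05))-proj(f,(.5,-.2,.05)))[0]));print(du)
a=g["img"][135:285,125+du:395+du];b=f["img"][135:285,125:395]
im=np.vstack([cv2.resize(x,None,fx=2,fy=2,interpolation=cv2.INTER_CUBIC) for x in (a,b)])
im=np.clip(((im/255.)**0.6)*255,0,255).astype(np.uint8)
cv2.imwrite("pics/w34c.png",im[:,:,::-1])
E
```

```text
[array([376., 256.])]
[array([243., 226.])]
116
```

View pics/w34c.png

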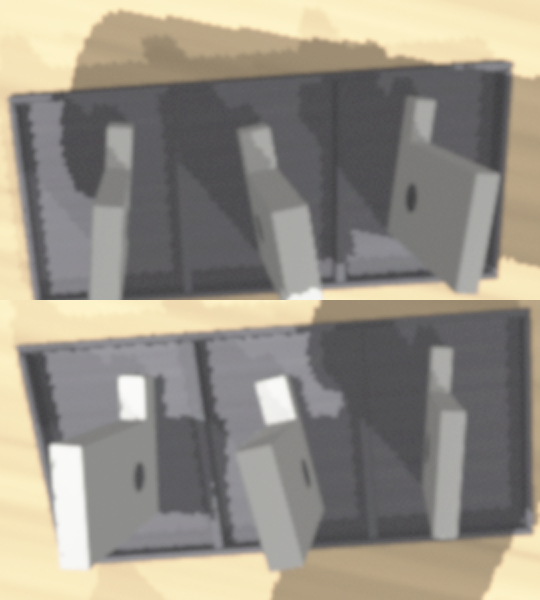

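In the w4 panel, the top-face corners (crop px, far/near) are A (50..82,444)/(60..90,568), B (237..268,448)/(268..302,568), C (438..466,411)/(433..458,537). The w3 panel shows the same features shifted.

```bash
python3 - <<'E'
from h import *
g=dict(np.load("w3.npz"));f=dict(np.load("w4.npz"))
F=lambda p:(125+p[0]/2,135+(p[1]-300)/2); G=lambda p:(241+p[0]/2,135+p[1]/2)
S=dict(A=([(50,445),(82,443),(60,568),(90,568)],[(94,207),(125,204)]),B=([(237,452),(268,443),(268,570),(302,566)],[(273,209),(306,207),(288,296),(320,290)]),C=([(438,411),(466,411),(433,536),(458,537)],[(473,175),(499,173),(457,290),(480,292)]))
for n,(a,b) in S.items():
    for p,q in zip(a,b): X,e=two(f,F(p),g,G(q));print(n,"tri",(X*1000).round(1),round(e*1000,1))
    for fr,T,c in ((f,F,a),(g,G,b)):
        if len(c)<4: continue
        Q=np.array([onplane(fr,*T(p),.089)[:2]*1000 for p in c])
        d=Q[0]+Q[1]-Q[2]-Q[3]
        print(n,"ctr",Q.mean(0).round(1),"yaw",np.arctan2(d[1],d[0]).round(3),"len",np.linalg.norm(d)/2,"thk",np.linalg.norm(Q[0]-Q[1]).round(1),np.linalg.norm(Q[2]-Q[3]).round(1))
s=status.sense();print(s["tcp_pos"],s["time_s"])
E
```

```text
A tri [ 498.7 -130.    90.9] 0.5
A tri [ 502.2 -141.3   90.4] 0.1
A ctr [ 475.7 -139.1] yaw 0.167 len 49.687983654534825 thk 12.2 11.9
B tri [ 512. -198.   88.] 1.2
B tri [ 517.5 -209.2   91.5] 1.1
B tri [ 470.7 -216.8   82. ] 11.3
B tri [ 475.3 -229.7   80.3] 12.1
B ctr [ 492.2 -213.9] yaw 0.435 len 49.337201247047155 thk 12.4 13.7
B ctr [ 498.3 -211.6] yaw 0.443 len 36.253110350712426 thk 12.8 13.0
C tri [ 543.4 -268.2   89.7] 0.5
C tri [ 545.9 -278.5   88. ] 0.1
C tri [ 497.  -278.    90.8] 1.0
C tri [ 498.2 -287.7   89.8] 0.5
C ctr [ 520.8 -278.2] yaw 0.201 len 48.87800531022901 thk 10.4 9.8
C ctr [ 521.1 -278.4] yaw 0.215 len 48.02786195421427 thk 9.9 9.4
[ 0.50124848 -0.25954367  0.37476214] 4.3
```

Tops are triangulated at about 90 mm, as expected. The apparent thicknesses are A about 12, B about 13 and C about 10 mm, so I'll pinch A first, at (0.4757, -0.1391) with yaw 0.167.

```bash
python3 -m jog '{"rot":[[0,0,-0.06],[0,0,0],[0,0,0],[0,0,0],[0,0,0],[0,0,0],[0,0,0]],"xyz":[[-0.21,1,0],[-0.21,1,0],[-0.21,1,0],[-0.22,1,0],[0,0,-1],[0,0,-0.8],[0,0,0]],"jaw":[42,42,42,42,42,42,42]}' 30; python3 -m jog '{"rot":[[0,0,0],[0,0,0],[0,0,0]],"xyz":[[0,0,0],[0,0,0],[0,0,0]],"jaw":[42,42,42]}'
```

```text
time_s: 5.0
tcp_pos: [0.4747, -0.139, 0.3174]
tcp_rot: [-0.001, 0.996, 0.084, -0.003]
force: [-0.2, -0.6, 0.4]
grip_width: 0.042
gripper_force: 0.0
time_s: 5.3
tcp_pos: [0.4759, -0.1405, 0.3222]
tcp_rot: [0.0, 0.997, 0.083, 0.001]
force: [0.2, 0.6, 0.7]
grip_width: 0.042
gripper_force: 0.0
```

```bash
python3 -m jog '{"rot":[[0,0,0],[0,0,0],[0,0,0],[0,0,0],[0,0,0],[0,0,0],[0,0,0]],"xyz":[[0,0.05,-0.8],[0,0,-0.8],[0,0,-0.8],[0,0,-0.7],[0,0,-0.46],[0,0,0],[0,0,0]],"jaw":[42,42,42,42,42,42,42]}' 30; python3 -m jog '{"rot":[[0,0,0],[0,0,0],[0,0,0],[0,0,0],[0,0,0],[0,0,0],[0,0,0],[0,0,0]],"xyz":[[0,0,0],[0,0,0],[0,0,0],[0,0,0],[0,0,0],[0,0,0],[0,0,0],[0,0,0]],"jaw":[30,25,20,18,16,14,10,6]}' 30;python3 -m jog '{"rot":[[0,0,0],[0,0,0],[0,0,0],[0,0,0]],"xyz":[[0,0,0],[0,0,0],[0,0,0],[0,0,0]],"jaw":[4,4,4,4]}' 30
```

```text
time_s: 6.0
tcp_pos: [0.476, -0.1391, 0.215]
tcp_rot: [0.0, 0.997, 0.083, 0.001]
force: [0.4, 0.1, -0.5]
grip_width: 0.0417
gripper_force: 0.0
time_s: 6.8
tcp_pos: [0.4756, -0.1389, 0.214]
tcp_rot: [0.0, 0.997, 0.083, 0.0]
force: [0.8, 0.3, 1.2]
grip_width: 0.0119
gripper_force: 29.8
time_s: 7.2
tcp_pos: [0.4756, -0.1389, 0.2139]
tcp_rot: [0.0, 0.997, 0.083, 0.0]
force: [0.0, 0.1, 0.9]
grip_width: 0.0115
gripper_force: 29.9
```

The reading is 11.5 to 11.9 mm, which fits 12 and not 9.5 or 14.5; the vision ranking agrees. I'm firming the grip, lifting and rechecking the opening.

```bash
python3 -m jog '{"rot":[[0,0,0],[0,0,0],[0,0,0],[0,0,0],[0,0,0],[0,0,0],[0,0,0],[0,0,0]],"xyz":[[0,0,0],[0,0,0.3],[0,0,0.5],[0,0,0.8],[0,0,0.8],[0,0,0.8],[0,0,0.5],[0,0,0]],"jaw":[4,4,4,4,4,4,4,4]}' 45
python3 -m jog '{"rot":[[0,0,0],[0,0,0],[0,0,0]],"xyz":[[0,0,0],[0,0,0],[0,0,0]],"jaw":[4,4,4]}'
python3 - <<'E'
from h import *
f=eyes.grab_frame("wrist");np.savez("w5.npz",**f);g=eyes.grab_frame("side");np.savez("s5.npz",**g)
w=[status.sense()["grip_width"] for _ in range(3)];print(w)
a=f["img"][100:340,120:440];b=cv2.resize(g["img"][180:400,200:480],None,fx=1.8,fy=1.8)
c=np.zeros((640,504,3),np.uint8);c[:240,:320]=a;c[240:240+b.shape[0],:504]=b[:400]
cv2.imwrite("pics/c5.png",c[:600,:,::-1])
E
```

```text
time_s: 8.0
tcp_pos: [0.4759, -0.139, 0.328]
tcp_rot: [0.0, 0.997, 0.083, 0.002]
force: [0.1, 0.6, -1.3]
grip_width: 0.0116
gripper_force: 45.4
time_s: 8.3
tcp_pos: [0.4754, -0.1389, 0.3235]
tcp_rot: [-0.0, 0.997, 0.083, -0.001]
force: [-0.1, 0.1, -0.5]
grip_width: 0.0114
gripper_force: 45.3
[0.011106217695006299, 0.011106217695006299, 0.011106217695006299]
```

View pics/c5.png

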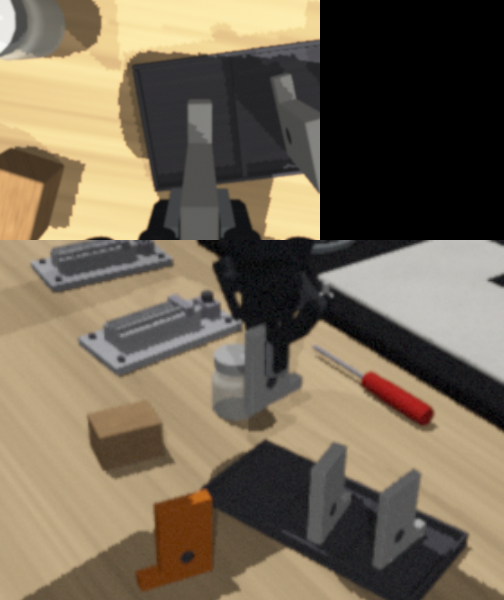

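The picture shows the spacer held upright with its foot forward (+x), and the other two still standing in the tray. I'm moving over the slot now.

```bash
python3 -m jog '{"rot":[[0,0,0],[0,0,-0.055],[0,0,-0.054],[0,0,0],[0,0,0],[0,0,0],[0,0,0],[0,0,0]],"xyz":[[0,0.5,0],[0.1,1,0],[0.1,1,0],[0.1,1,0],[0.15,1,0],[0.15,1,0],[0.15,1,0],[0.15,1,0]],"jaw":[4,4,4,4,4,4,4,4]}'; python3 -m jog '{"rot":[[0,0,0],[0,0,0],[0,0,0],[0,0,0],[0,0,0],[0,0,0],[0,0,0],[0,0,0]],"xyz":[[0.15,1,0],[0.15,1,0],[0.15,1,0],[0,0.7,0],[0,0.24,0],[0,0,0],[0,0,0],[0,0,0]],"jaw":[4,4,4,4,4,4,4,4]}'; python3 -m jog '{"rot":[[0,0,0],[0,0,0],[0,0,0],[0,0,0]],"xyz":[[0,0,-0.6],[0,0,-0.5],[0,0,-0.3],[0,0,0]],"jaw":[4,4,4,4]}'
```

```text
time_s: 9.2
tcp_pos: [0.5025, 0.0874, 0.3246]
tcp_rot: [0.0, 1.0, 0.029, -0.0]
force: [0.5, 0.1, -1.1]
grip_width: 0.0116
gripper_force: 45.3
time_s: 10.0
tcp_pos: [0.5161, 0.2034, 0.325]
tcp_rot: [0.0, 1.0, 0.028, 0.0]
force: [-0.5, -0.8, -1.0]
grip_width: 0.0117
gripper_force: 45.3
time_s: 10.4
tcp_pos: [0.5157, 0.2037, 0.281]
tcp_rot: [0.001, 1.0, 0.028, -0.001]
force: [-0.5, -0.0, -1.5]
grip_width: 0.0113
gripper_force: 45.3
```

```bash
python3 -m jog '{"rot":[[0,0,0],[0,0,0]],"xyz":[[0,0,0],[0,0,0]],"jaw":[4,4]}'
python3 - <<'E'
from h import *
f=eyes.grab_frame("wrist");np.savez("w6.npz",**f);g=eyes.grab_frame("side");np.savez("s6.npz",**g)
s=status.sense();q=s["tcp_rot"];print(s["tcp_pos"],2*np.arctan2(q[2],q[1]),s["force"],s["grip_width"])
a=cv2.resize(f["img"][60:360,210:430],None,fx=2,fy=2,interpolation=cv2.INTER_CUBIC)
b=cv2.resize(g["img"][130:280,220:350],None,fx=2.7,fy=2.7,interpolation=cv2.INTER_CUBIC)
c=np.zeros((600,800,3),np.uint8);c[:600,:440]=a;c[:b.shape[0],440:440+b.shape[1]]=b[:600,:360]
cv2.imwrite("pics/c6.png",c[:,:,::-1])
E
```

```text
time_s: 10.6
tcp_pos: [0.5163, 0.2043, 0.2838]
tcp_rot: [-0.0, 1.0, 0.029, 0.001]
force: [0.6, -1.0, -0.5]
grip_width: 0.0111
gripper_force: 45.3
[0.51622677 0.20436169 0.28366305] 0.05726906111201682 [-0.0539672  -0.74895588 -0.49413944] 0.011560335334177064
```

View pics/c6.png

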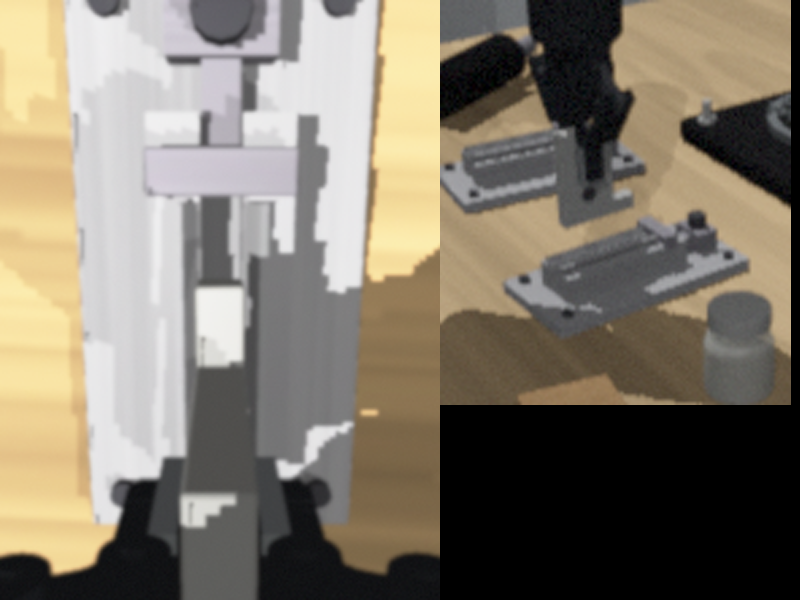

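The wrist crop shows the foot centred at x=220, in line with the keeper centre (221) and the slot. The side crop shows the spacer upright above the slot. I'm lowering in stages with a force check.

```bash
python3 -m jog '{"rot":[[0,0,0],[0,0,0],[0,0,0],[0,0,0],[0,0,0],[0,0,0]],"xyz":[[0,0,-0.3],[0,0,-0.3],[0,0,-0.3],[0,0,-0.1],[0,0,0],[0,0,0]],"jaw":[4,4,4,4,4,4]}'; python3 -m jog '{"rot":[[0,0,0],[0,0,0],[0,0,0],[0,0,0],[0,0,0],[0,0,0]],"xyz":[[0,0,-0.1],[0,0,-0.1],[0,0,-0.1],[0,0,-0.1],[0,0,0],[0,0,0]],"jaw":[4,4,4,4,4,4]}'
```

```text
time_s: 11.3
tcp_pos: [0.5162, 0.2043, 0.253]
tcp_rot: [0.0, 1.0, 0.029, 0.0]
force: [0.2, 0.2, -1.4]
grip_width: 0.0114
gripper_force: 45.3
time_s: 11.9
tcp_pos: [0.5161, 0.2043, 0.2408]
tcp_rot: [0.0, 1.0, 0.029, 0.0]
force: [-0.5, 0.1, 0.1]
grip_width: 0.0115
gripper_force: 45.3
```

```bash
python3 -m jog '{"rot":[[0,0,0],[0,0,0],[0,0,0],[0,0,0],[0,0,0],[0,0,0],[0,0,0]],"xyz":[[0,0,-0.1],[0,0,-0.1],[0,0,-0.1],[0,0,-0.1],[0,0,-0.1],[0,0,0],[0,0,0]],"jaw":[4,4,4,4,4,4,4]}'; python3 -m jog '{"rot":[[0,0,0],[0,0,0],[0,0,0],[0,0,0]],"xyz":[[0,0,-0.04],[0,0,-0.03],[0,0,0],[0,0,0]],"jaw":[4,4,4,4]}'
```

```text
time_s: 12.6
tcp_pos: [0.5161, 0.2043, 0.2258]
tcp_rot: [0.0, 1.0, 0.029, 0.0]
force: [-0.3, 0.9, 0.1]
grip_width: 0.0114
gripper_force: 45.3
time_s: 13.0
tcp_pos: [0.5161, 0.2043, 0.2238]
tcp_rot: [0.0, 1.0, 0.029, 0.0]
force: [0.1, -0.1, -0.4]
grip_width: 0.0113
gripper_force: 45.3
```

```bash
python3 -m jog '{"rot":[[0,0,0],[0,0,0],[0,0,0],[0,0,0]],"xyz":[[0,0,-0.03],[0,0,-0.03],[0,0,0],[0,0,0]],"jaw":[4,4,4,4]}'; python3 -m jog '{"rot":[[0,0,0],[0,0,0],[0,0,0]],"xyz":[[0,0,-0.03],[0,0,0],[0,0,0]],"jaw":[4,4,4]}'
```

```text
time_s: 13.4
tcp_pos: [0.5161, 0.2043, 0.222]
tcp_rot: [0.0, 1.0, 0.029, 0.0]
force: [-0.1, -0.3, -0.4]
grip_width: 0.0116
gripper_force: 45.4
time_s: 13.7
tcp_pos: [0.5161, 0.2043, 0.222]
tcp_rot: [0.0, 1.0, 0.029, 0.0]
force: [-3.0, -0.5, 5.5]
grip_width: 0.0117
gripper_force: 46.2
```

The spacer is on the floor (5.5 N upward at TCP z 0.222). I'm relieving it slightly and sliding 24 mm along the slot.

```bash
python3 -m jog '{"rot":[[0,0,0],[0,0,0],[0,0,0],[0,0,0],[0,0,0],[0,0,0],[0,0,0],[0,0,0]],"xyz":[[0,0,0.015],[0.1,0.006,0],[0.2,0.011,0],[0.2,0.011,0],[0.2,0.011,0],[0.1,0.006,0],[0,0,0],[0,0,0]],"jaw":[4,4,4,4,4,4,4,4]}'; python3 -m jog '{"rot":[[0,0,0],[0,0,0],[0,0,0],[0,0,0],[0,0,0]],"xyz":[[0.03,0.002,0],[0.03,0.002,0],[0.03,0.002,0],[0,0,0],[0,0,0]],"jaw":[4,4,4,4,4]}'
```

```text
time_s: 14.5
tcp_pos: [0.5409, 0.2057, 0.222]
tcp_rot: [-0.0, 1.0, 0.029, 0.001]
force: [1.0, -0.3, 4.6]
grip_width: 0.0115
gripper_force: 46.2
time_s: 15.0
tcp_pos: [0.5429, 0.2058, 0.222]
tcp_rot: [0.0, 1.0, 0.029, 0.0]
force: [-3.6, -0.8, 5.9]
grip_width: 0.0116
gripper_force: 46.5
```

```bash
python3 -m jog '{"rot":[[0,0,0],[0,0,0],[0,0,0]],"xyz":[[0,0,0.015],[0,0,0],[0,0,0]],"jaw":[4,4,4]}';python3 -m jog '{"rot":[[0,0,0],[0,0,0],[0,0,0],[0,0,0]],"xyz":[[0.02,0.001,0],[0.015,0.001,0],[0,0,0],[0,0,0]],"jaw":[4,4,4,4]}'
```

```text
time_s: 15.3
tcp_pos: [0.5429, 0.2058, 0.222]
tcp_rot: [-0.0, 1.0, 0.029, 0.0]
force: [-1.1, -0.1, 4.5]
grip_width: 0.0118
gripper_force: 46.1
time_s: 15.7
tcp_pos: [0.5438, 0.2059, 0.222]
tcp_rot: [0.0, 1.0, 0.029, -0.0]
force: [-2.6, -0.1, 4.8]
grip_width: 0.0113
gripper_force: 46.3
```

```bash
python3 -m jog '{"rot":[[0,0,0],[0,0,0],[0,0,0],[0,0,0]],"xyz":[[0.02,0.001,0],[0.015,0.001,0],[0,0,0],[0,0,0]],"jaw":[4,4,4,4]}'
```

```text
time_s: 16.1
tcp_pos: [0.5448, 0.2059, 0.222]
tcp_rot: [0.0, 1.0, 0.029, -0.0]
force: [-2.9, 1.0, 6.0]
grip_width: 0.0112
gripper_force: 46.3
```

```bash
python3 -m jog '{"rot":[[0,0,0],[0,0,0],[0,0,0],[0,0,0]],"xyz":[[0.02,0.001,0.01],[0.015,0.001,0],[0,0,0],[0,0,0]],"jaw":[4,4,4,4]}'
```

```text
time_s: 16.5
tcp_pos: [0.5459, 0.206, 0.222]
tcp_rot: [0.0, 1.0, 0.029, -0.0]
force: [-1.1, -0.1, 2.5]
grip_width: 0.0116
gripper_force: 46.0
```

```bash
python3 -m jog '{"rot":[[0,0,0],[0,0,0],[0,0,0],[0,0,0]],"xyz":[[0.02,0.001,0.01],[0.015,0.001,0],[0,0,0],[0,0,0]],"jaw":[4,4,4,4]}'
```

```text
time_s: 16.9
tcp_pos: [0.5469, 0.206, 0.2221]
tcp_rot: [0.0, 1.0, 0.029, -0.0]
force: [-0.4, -0.3, -1.7]
grip_width: 0.0117
gripper_force: 45.5
```

```bash
python3 -m jog '{"rot":[[0,0,0],[0,0,0],[0,0,0],[0,0,0]],"xyz":[[0.02,0.001,0],[0.015,0.001,0],[0,0,0],[0,0,0]],"jaw":[4,4,4,4]}'
```

```text
time_s: 17.3
tcp_pos: [0.548, 0.2061, 0.2225]
tcp_rot: [0.0, 1.0, 0.029, -0.0]
force: [-0.8, 0.0, -1.0]
grip_width: 0.0118
gripper_force: 45.5
```

```bash
python3 -m jog '{"rot":[[0,0,0],[0,0,0],[0,0,0],[0,0,0]],"xyz":[[0.02,0.001,0],[0,0,0],[0,0,0],[0,0,0]],"jaw":[4,4,4,4]}'
```

```text
time_s: 17.7
tcp_pos: [0.5485, 0.2061, 0.2225]
tcp_rot: [0.0, 1.0, 0.029, -0.0]
force: [-1.5, 0.7, 1.0]
grip_width: 0.0114
gripper_force: 45.5
```

```bash
python3 -m jog '{"rot":[[0,0,0],[0,0,0],[0,0,0]],"xyz":[[0.02,0.001,-0.01],[0,0,0],[0,0,0]],"jaw":[4,4,4]}'
```

```text
time_s: 18.0
tcp_pos: [0.5488, 0.2061, 0.2221]
tcp_rot: [0.0, 1.0, 0.029, -0.001]
force: [-4.8, 0.2, 2.6]
grip_width: 0.0116
gripper_force: 45.8
```

```bash
python3 -m jog '{"rot":[[0,0,0],[0,0,0],[0,0,0]],"xyz":[[0.02,0.001,0],[0,0,0],[0,0,0]],"jaw":[4,4,4]}'
```

```text
time_s: 18.3
tcp_pos: [0.5491, 0.2061, 0.2222]
tcp_rot: [0.0, 1.0, 0.029, -0.001]
force: [-8.0, -0.4, 3.7]
grip_width: 0.0115
gripper_force: 46.1
```

The stop is met (-8 N at toe x of about 49.4 mm). I'm holding briefly, then easing off.

```bash
python3 -m jog '{"rot":[[0,0,0],[0,0,0],[0,0,0],[0,0,0]],"xyz":[[0,0,0],[0,0,0],[0,0,0],[0,0,0]],"jaw":[4,4,4,4]}'; python3 -m jog '{"rot":[[0,0,0],[0,0,0],[0,0,0]],"xyz":[[-0.025,-0.001,0.005],[0,0,0],[0,0,0]],"jaw":[4,4,4]}'
```

```text
time_s: 18.7
tcp_pos: [0.5491, 0.2062, 0.2222]
tcp_rot: [0.0, 1.0, 0.029, -0.001]
force: [-7.4, -0.9, 4.3]
grip_width: 0.0115
gripper_force: 46.1
time_s: 19.0
tcp_pos: [0.5488, 0.2061, 0.2222]
tcp_rot: [0.0, 1.0, 0.029, -0.001]
force: [-5.9, 0.2, 0.5]
grip_width: 0.0113
gripper_force: 45.5
```

```bash
python3 -m jog '{"rot":[[0,0,0],[0,0,0],[0,0,0]],"xyz":[[-0.015,-0.001,0],[0,0,0],[0,0,0]],"jaw":[4,4,4]}'; python3 -m jog '{"rot":[[0,0,0],[0,0,0],[0,0,0],[0,0,0],[0,0,0],[0,0,0]],"xyz":[[0,0,0],[0,0,0],[0,0,0],[0,0,0],[0,0,0],[0,0,0]],"jaw":[13,16,22,30,38,38]}' 20
```

```text
time_s: 19.3
tcp_pos: [0.5486, 0.2061, 0.2222]
tcp_rot: [0.0, 1.0, 0.029, -0.0]
force: [-2.6, -0.1, -1.2]
grip_width: 0.0116
gripper_force: 45.3
time_s: 19.9
tcp_pos: [0.5487, 0.2062, 0.2225]
tcp_rot: [0.0, 1.0, 0.029, 0.0]
force: [-0.4, -0.7, -0.1]
grip_width: 0.0377
gripper_force: 0.0
```

Released. I'm retracting straight up and checking with a picture.

```bash
python3 -m jog '{"rot":[[0,0,0],[0,0,0],[0,0,0],[0,0,0],[0,0,0],[0,0,0],[0,0,0],[0,0,0]],"xyz":[[0,0,0.2],[0,0,0.5],[0,0,0.8],[0,0,1],[0,0,1],[0,0,0.5],[0,0,0],[0,0,0]],"jaw":[38,38,38,38,38,38,38,38]}'
python3 - <<'E'
from h import *
f=eyes.grab_frame("wrist");g=eyes.grab_frame("side");np.savez("w7.npz",**f)
print(status.sense()["tcp_pos"],[proj(f,(.549,.206,.097)).round()])
a=cv2.resize(f["img"][60:360,210:430],None,fx=2,fy=2,interpolation=cv2.INTER_CUBIC)
b=cv2.resize(g["img"][130:400,220:480],None,fx=1.38,fy=1.38,interpolation=cv2.INTER_CUBIC)
c=np.zeros((600,800,3),np.uint8);c[:,:440]=a;b=b[:600,:360];c[:b.shape[0],440:440+b.shape[1]]=b
cv2.imwrite("pics/c7.png",c[:,:,::-1])
E
```

```text
time_s: 20.7
tcp_pos: [0.5485, 0.2062, 0.3418]
tcp_rot: [-0.0, 1.0, 0.029, -0.0]
force: [0.2, 0.6, -0.5]
grip_width: 0.0385
gripper_force: 0.0
[0.54837119 0.20611974 0.34059971] [array([321., 257.])]
```

View pics/c7.png

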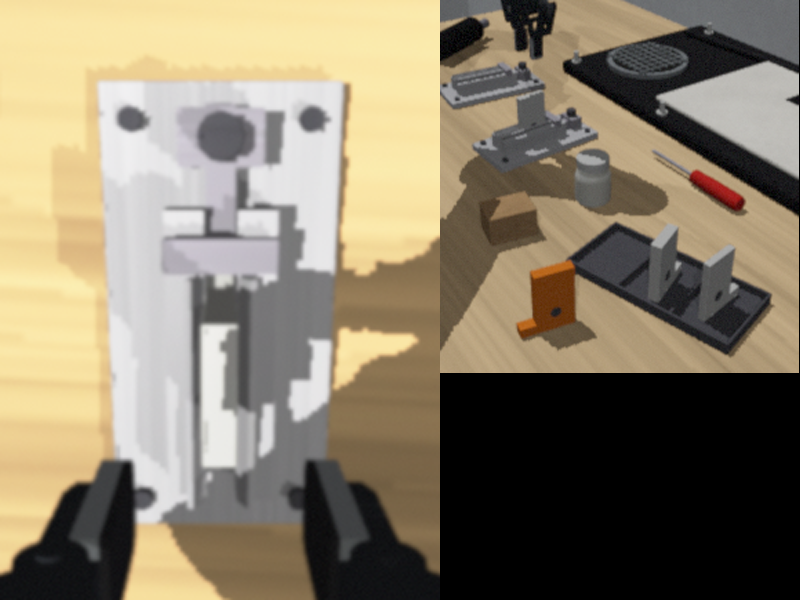

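The picture shows the spacer upright in the slot. Its top centre is at px (320,258) against a predicted (321,257), so it stayed where it was pressed. The other two spacers and the bystanders are undisturbed, and the gripper is clear, so I'm handing in.

```bash
python3 -c "
from workcell import job;print(job.close_job())"
```

```text
the job is handed in; nothing more can be done
None
```

I placed the spacer that pinched at 11.1–11.9 mm (taken as the 12 mm one; I didn't pinch the other two) on the slot floor under the keeper, pressed it against the stop at about 8 N, released it, and handed the job in at about 21 s; no verdict came back.

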